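# Fill the narrow bead jar

## Robot

A 6-joint arm with a two-finger parallel gripper is mounted at the origin on the work surface. World frame = base frame: x ahead of the robot, y to its left, z up, the work surface at z = 0. Lengths are in m, angles in rad, forces in N, time in s.
With the tool pointing down it reaches from about 0.3 to 0.775 m from the base axis. Payload 14.6 kg.
Tool frame: the origin (TCP) lies at the very end of the fingers, on their centre line; the grasp point (between the pads) lies 19 mm behind it; z points along the fingers, y is the line along which they close (so a half turn about z gives the same grasp; the last joint's range is limited). The gripper opens to 94 mm and grips with 3 to 60 N. Pads are 16 mm wide; open, the fingers measure 119 mm over their backs; the gripper's body (75 mm by 177 mm) begins 78 mm behind the grasp point.
Start: joints at [-1.336, 0.3, 1.521, -0, 1.321, -0.067], TCP at [0.163, -0.525, 0.205] pointing down, gripper open.
Joint ranges: [-3.03, 3.03], [-0.79, 2.21], [0.23, 2.52], [-1.04, 4.18], [0, 3.07], [-2.55, 2.55]. Speed limits (rad/s): [2.22, 2.22, 2.57, 3.14, 3.14, 3.14].

## Interface

Orientations are given as [roll, pitch, yaw] about the fixed x, y, z axes, in that order (R = Rz(yaw) Ry(pitch) Rx(roll)).
In Python, from station import ctrl gives the robot as it stands.
- The arm moves only by the shell command python3 -m pendant 'ROWS' [OPENING] [FORCE]. ROWS is JSON, a list of rows, each a list of 2 entries, a list of its own where there are three numbers: the shift along the world's x, y, z in cm, then the turn about the world's z in rad. A call has 1 to 20 rows; each row shifts and turns the commanded pose from where the row before left it; what a row does not reach is not made up. A row lasts 1/12 s, in which the tool goes at most 41.7 mm and 7.16 degrees, less where a joint would pass 70% of its speed; a pose out of reach is approached as far as the arm can. A call is refused whole if a number of a shift passes 4.17 or a number of a turn 0.125, either way. A call with a gripper value outside its range is refused whole. OPENING is the opening, from 0 (shut) to 1 (fully open), set as the call begins (- or left out, the last holds). The fingers move at their own pace and stop on an object; FORCE is the grip in N (left out, the last holds). Time passes only in rows, so rows that do not move let the fingers close. It gives the time, the measured TCP pose, the force, the opening and the grip force at its end, in the units of the state.
- ctrl.get_obs(): the state, without advancing time (a new reading comes with each control period).
- ctrl.camera(name): name is "scene" or "top"; returns a dict with "color" (384x512x3 uint8, red, green, blue), "intrinsics" (3x3 intrinsics, pixels), "camera_from_world" (4x4, takes a point from world to camera coordinates). Camera axes: x right, y down, z forward; pixel columns grow to the right and rows downward; lengths in m; the calibration is good to about 2 mm. A picture is of the moment at which its call begins. There is no depth.
- ctrl.hand_in(): hands the job in; it is judged then, once.
The state is a dict: "time_s": time; "qpos": joint angles; "joint_vel": joint speeds; "tau": joint torques, N m; "ee_pos": TCP position; "eef_rot": TCP orientation; "force": force on the tool from outside, world axes, zero at the start; "moment": the same for the moment, N m; "grip_width": finger opening in m; "grip_force": force on a finger pad.
Only numpy, scipy, OpenCV 4.12 (cv2) and the standard library are available. Lean on these libraries where they do the work, as an engineer would, in place of code of your own. Each camera call takes 0.05 s, during which the arm holds its last target. There are 200 camera calls.

## Task

Take the spouted wooden scoop by its bar and pour its three clay beads through the funnel into the narrow glass jar, not the wide one. Then stand the empty scoop upright on the table and let go.

Things in the scene. Friction and masses are not known exactly. Their poses are not given: they have to be found in the camera images.
- scoop_grip (a point): Centre of the grip bar bridging an open wood pan (140 g, 30 mm walls): bar 14 mm thick (x), 86 long (y), 20 high, 70 mm above the pan's underside, free below. z up, -x to the open spout, whose floor ramps up 12 degrees to a lip 54 mm wide, 56 mm below and 78 mm to -x of this point; beads stay in when level, roll out when tipped 30 degrees or more. Back wall 58 mm to +x. A tray without spout is not it.
- jar_mouth (a point): Centre of the funnel's rim over the narrow jar, 150 mm above the table, z up. Aluminium funnel, 136 mm wide, narrowing over 45 mm to a neck 48 mm wide inside that ends 65 mm below this point in a glass jar 62 mm wide, 100 mm high (floor 6 mm thick). One fixed piece. A low jar 112 mm wide with a like funnel, rim at 110 mm, is the wrong one.
- bead0: Terracotta bead, a ball of 20 mm diameter, 10 g, one of three alike; rolls freely; starts lying on the scoop's floor. Its origin is the ball's centre.
- bead1: Terracotta bead, a ball of 20 mm diameter, 10 g, one of three alike; rolls freely; starts lying on the scoop's floor. Its origin is the ball's centre.
- bead2: Terracotta bead, a ball of 20 mm diameter, 10 g, one of three alike; rolls freely; starts lying on the scoop's floor. Its origin is the ball's centre.

How it is judged:
By the outcome, as a careful person would: the job done as asked, in the order asked, and still so for the second after the job is handed in, with the robot touching nothing.
It also fails if it takes over 64 s, if anything falls off the work surface, if the arm or the gripper's body presses on something with over 40 N, if the wrist force passes 120 N, or if a joint passes its speed limit or range.

## Working session

There is one attempt and no reset: what is moved stays moved. The work goes in short steps, Python scripts to look and compute and a shell command to move; the robot and the scene stay as the last step left them, time stands still between calls to the robot, and variables do not carry over. Pictures are saved under pics/ and viewed, at most 10 in all, crops included, and the job is handed in when it is done.

```bash
mkdir -p pics; ls; python3 - <<'E'
from station import ctrl
import cv2,pickle
d={}
for n in("scene","top"):
    c=ctrl.camera(n); d[n]=c
    cv2.imwrite(f"pics/{n}0.png",cv2.resize(c["color"][:,:,::-1],(800,600),interpolation=cv2.INTER_CUBIC))
pickle.dump(d,open("c0.pkl","wb"))
o=ctrl.get_obs();print(o["ee_pos"],o["eef_rot"],o["grip_width"])
E
```

```text
pics
[ 0.1634431  -0.52491746  0.2049809 ] [-3.14063074e+00 -7.96194840e-05  3.01834656e-01] 0.09373514136639748
```

View pics/scene0.png

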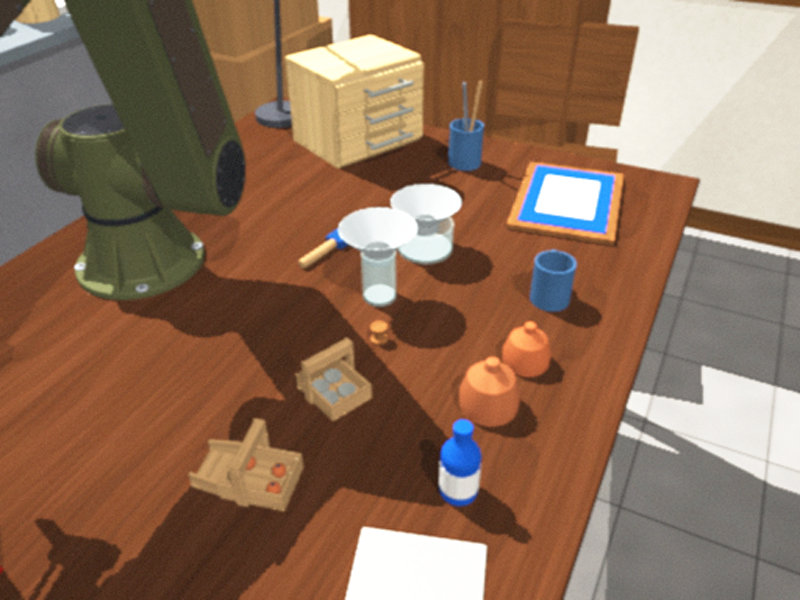

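View pics/top0.png

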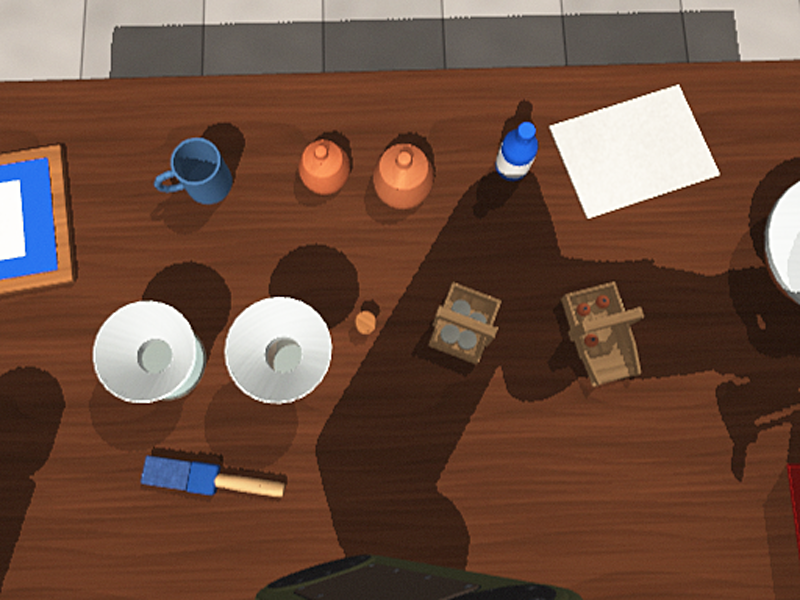

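The scene view shows the spouted scoop at about (248,465) with red beads. The spoutless tray with grey disks is at (335,380), the narrow jar's funnel at (378,230) and the wide jar's behind it at (426,205). In the top view the scoop is at (605,330) with its spout towards the image bottom, the narrow jar's funnel is at (278,350) and the wide one's at (148,352).

```bash
cat > h.py <<'E'
import numpy as np,cv2
def ray(c,uv):
    K=c["intrinsics"];T=c["camera_from_world"];R=T[:3,:3];o=-R.T@T[:3,3]
    d=R.T@np.linalg.solve(K,[uv[0],uv[1],1.]);return o,d/np.linalg.norm(d)
def plane(c,uv,z):
    o,d=ray(c,uv);return o+d*(z-o[2])/d[2]
def tri(c1,p1,c2,p2):
    o1,d1=ray(c1,p1);o2,d2=ray(c2,p2)
    s=np.linalg.lstsq(np.c_[d1,-d2],o2-o1,rcond=None)[0]
    a,b=o1+s[0]*d1,o2+s[1]*d2;return (a+b)/2,np.linalg.norm(a-b)
def proj(c,p):
    q=c["camera_from_world"][:3]@np.r_[p,1];q=c["intrinsics"]@q;return q[:2]/q[2]
E
python3 - <<'E'
import pickle,cv2,numpy as np
from h import *
d=pickle.load(open("c0.pkl","rb"))
def crop(n,x,y,w,h):return cv2.resize(d[n]["color"][y:y+h,x:x+w,::-1],(w*8,h*8),interpolation=cv2.INTER_CUBIC)
a=crop("scene",115,262,85,70);b=crop("top",345,170,85,85)
im=np.zeros((600,800,3),np.uint8)
a=cv2.resize(a,None,fx=.58,fy=.58);b=cv2.resize(b,None,fx=.58,fy=.58)
print(a.shape,b.shape)
im[:a.shape[0],:a.shape[1]]=a;im[:b.shape[0],400:400+b.shape[1]]=b
cv2.imwrite("pics/crop.png",im)
# rims: bright unsaturated blobs
for n,roi in(("top",(50,180,170,90)),("scene",(200,110,110,60))):
    x,y,w,h=roi;c=d[n]["color"][y:y+h,x:x+w];hs=cv2.cvtColor(c,cv2.COLOR_RGB2HSV)
    m=((hs[...,1]<45)&(hs[...,2]>120)).astype(np.uint8)
    cs,_=cv2.findContours(m,cv2.RETR_EXTERNAL,cv2.CHAIN_APPROX_NONE)
    for k in cs:
        if cv2.contourArea(k)>200:
            bb=cv2.boundingRect(k);e=cv2.fitEllipse(cv2.convexHull(k)+np.array([x,y]));print(n,bb[0]+x,bb[1]+y,bb[2:],e)
for n in d: print(n,d[n]["camera_from_world"].round(3).tolist(),d[n]["intrinsics"][0,0])
E
```

```text
(325, 394, 3) (394, 394, 3)
top 59 192 (71, 66) ((94.17671203613281, 225.83457946777344), (66.33600616455078, 69.9722900390625), 96.55116271972656)
top 144 190 (68, 68) ((177.68792724609375, 223.6685333251953), (67.03284454345703, 69.3949966430664), 43.628089904785156)
scene 216 117 (80, 53) ((259.43914794921875, 144.49526977539062), (53.150421142578125, 86.38345336914062), 79.55853271484375)
scene [[0.89, 0.456, -0.013, -0.495], [0.269, -0.548, -0.792, -0.07], [-0.368, 0.701, -0.61, 1.4], [0.0, 0.0, 0.0, 1.0]] 446.53206408526484
top [[-0.027, -1.0, -0.005, -0.011], [-0.977, 0.027, -0.21, 0.563], [0.21, -0.001, -0.978, 0.989], [0.0, 0.0, 0.0, 1.0]] 476.62237949376413
```

View pics/crop.png

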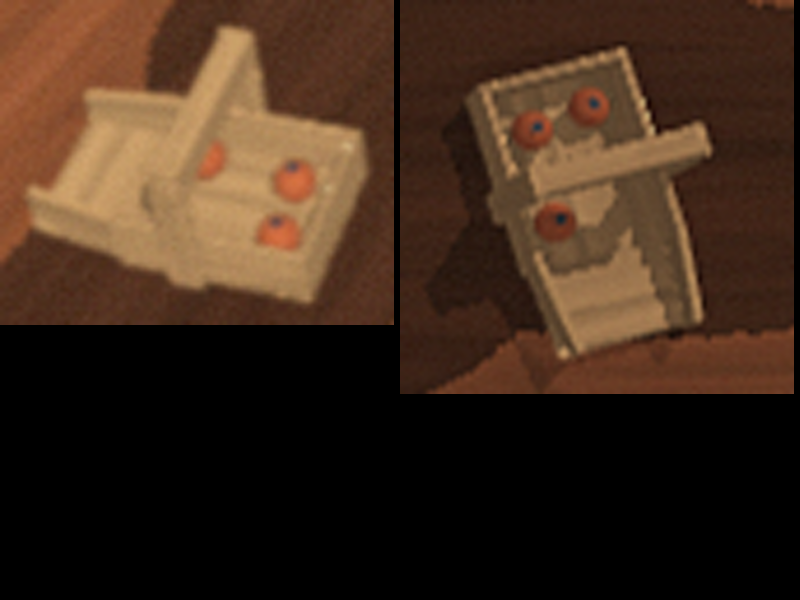

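The enlarged crop shows the bar end to end. In scene-crop pixels the bar's top ends are at about (165,187) and (236,31); in the top crop they are at (500,198) and (706,139). All three beads lie on the floor, and the spout points to the robot.

```bash
python3 - <<'E'
import pickle
from h import *
d=pickle.load(open("c0.pkl","rb"));S,T=d["scene"],d["top"];k=394/85
s=lambda x,y:(115+x/k-.5,262+y/k-.5); t=lambda x,y:(345+(x-400)/k-.5,170+y/k-.5)
L,e1=tri(S,s(165,187),T,t(500,198));R,e2=tri(S,s(236,31),T,t(706,139))
print("bar",L,e1,R,e2,(L+R)/2,np.linalg.norm(L-R), "dir",np.degrees(np.arctan2(*(R-L)[:2][::-1])))
print("lips",plane(T,t(562,355),.03)if 0 else "")
for nm,a,b in(("lipL",(32,225),(565,352)),("lipR",(35,190),(700,320)),("backR",(362,135),(627,52)),("backL",(308,300),(470,95))):
    print(nm,*tri(S,s(*a),T,t(*b)))
# jars
J,e=tri(S,(378/800*512-.5,230/800*512-.5),T,(177.7,223.7));print("jar",J,e,plane(T,(177.7,223.7),.15))
W,e=tri(S,(426/800*512-.5,205/800*512-.5),T,(94.2-1,225.8));print("wide",W,e)
p=plane(T,(177.7,223.7),.15)
th=np.linspace(0,6.28,60);q=np.array([proj(S,p+.068*np.array([np.cos(a),np.sin(a),0])) for a in th])*800/512;print(q.min(0),q.max(0))
q=np.array([proj(T,p+.068*np.array([np.cos(a),np.sin(a),0])) for a in th]);print(q.min(0),q.max(0))
E
```

```text
bar [ 0.50157602 -0.32065416 -0.00611896] 0.0460116156389152 [ 0.5330053  -0.34806957  0.13612604] 0.03731016504540534 [ 0.51729066 -0.33436187  0.06500354] 0.1482330730065437 dir -41.09782888627644
lips 
lipL [ 0.43160311 -0.3526791  -0.04131686] 0.03446979061617212
lipR [ 0.45205848 -0.3849823   0.02940515] 0.003374722090301185
backR [ 0.58455611 -0.33581681  0.08248343] 0.03465039593913891
backL [ 0.56882102 -0.31815012 -0.05765869] 0.035249078103648156
jar [0.48141712 0.11024781 0.14554387] 0.0012517913266056867 [0.48024128 0.10922873 0.15      ]
wide [0.48917784 0.29306497 0.10140833] 0.003063925274496751
[336.69914866 207.2509344 ] [415.21934623 249.083952  ]
[143.32669254 190.11714369] [212.06160143 258.31383965]
```

```bash
python3 - <<'E'
import pickle
from h import *
d=pickle.load(open("c0.pkl","rb"));S,T=d["scene"],d["top"];k=394/85
s=lambda x,y:(115+x/k-.5,262+y/k-.5); t=lambda x,y:(345+(x-400)/k-.5,170+y/k-.5)
L,e1=tri(S,s(165,187),T,t(706,139));R,e2=tri(S,s(236,31),T,t(500,198))
print("bar",L,e1,R,e2,(L+R)/2,np.linalg.norm(L-R), "dir",np.degrees(np.arctan2(*(R-L)[:2][::-1])))
for nm,a,b in(("lip-y",(32,225),(700,320)),("lip+y",(87,92),(562,352)),("back-y",(308,300),(627,52)),("back-y top",(362,135),(470,92))):
    print(nm,*tri(S,s(*a),T,t(*b)))
# bead positions on floor z~.016 and long axis: back corners and lip corners at plane heights
B=[plane(T,t(*p),z) for p,z in(((470,92),.03),((627,50),.03),((562,355),.03),((700,320),.03))]
print(np.round(B,3)); v=(B[0]+B[1]-B[2]-B[3])[:2];print("axis deg",np.degrees(np.arctan2(v[1],v[0])))
E
```

```text
bar [ 0.53144683 -0.38168061  0.07273403] 0.0024614478196625074 [ 0.50482176 -0.28748855  0.06635396] 0.004260586129324801 [ 0.51813429 -0.33458458  0.069544  ] 0.09809048037737915 dir 105.78389395977662
lip-y [ 0.45307957 -0.39152703  0.01238622] 0.0013287629346811298
lip+y [ 0.43609924 -0.32229485  0.02400211] 0.004946745781492991
back-y [ 0.58835378 -0.36837988  0.01117578] 0.002978598076344185
back-y top [ 0.5667367  -0.2864269   0.02323377] 0.000677776816785858
[[ 0.565 -0.285  0.03 ]
 [ 0.584 -0.363  0.03 ]
 [ 0.436 -0.319  0.03 ]
 [ 0.451 -0.386  0.03 ]]
axis deg 12.13443606541454
```

```bash
python3 - <<'E'
import pickle
from h import *
d=pickle.load(open("c0.pkl","rb"))
def f(n,x,y,w,h):
    g=d[n]["color"][y:y+h,x:x+w,::-1].astype(float);g=np.clip(255*(g/200)**.6,0,255).astype(np.uint8)
    return cv2.resize(g,(400,400*h//w),interpolation=cv2.INTER_CUBIC)
a,b=f("top",355,185,66,66),f("scene",135,262,60,66)
im=np.zeros((440,800,3),np.uint8);im[:400,:400]=a;im[:b.shape[0],400:]=b;cv2.imwrite("pics/crop2.png",im)
E
```

```text
(no output)
```

View pics/crop2.png

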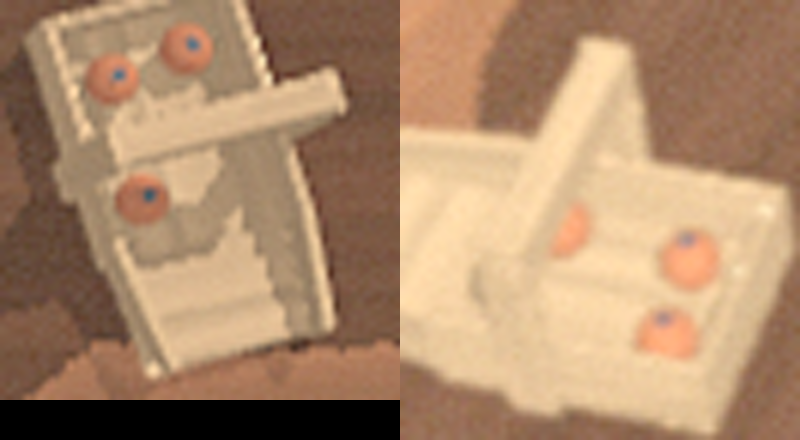

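```bash
python3 - <<'E'
import pickle
from h import *
d=pickle.load(open("c0.pkl","rb"));S,T=d["scene"],d["top"]
t=lambda x,y:(355+x/6.06-.5,185+y/6.06-.5); s=lambda x,y:(135+(x-400)/6.667-.5,262+y/6.667-.5)
print(tri(T,t(82,145),S,s(608,42)))
a,b=plane(T,t(80,145),.08),plane(T,t(340,91),.08)
print(a,b,(a+b)/2,np.linalg.norm(a-b),np.degrees(np.arctan2(*(a-b)[:2][::-1])))
c=np.array([.517,-.335,.0]);
for yaw in(13,14):
  u=np.array([-np.sin(np.radians(yaw)),np.cos(np.radians(yaw)),0])
  for e in(.043,-.043):
    p=c+e*u+[0,0,.08];q=proj(T,p);r=proj(S,p);print(yaw,((q-[354.5,184.5])*6.06).round(),((r-[134.5,261.5])*6.667+[400,0]).round())
E
```

```text
(array([ 0.5107785 , -0.29109029,  0.07428214]), np.float64(0.00659400222990436))
[ 0.51230974 -0.28672062  0.08      ] [ 0.52911405 -0.38014238  0.08      ] [ 0.52071189 -0.3334315   0.08      ] 0.09492107318165947 100.19707971349817
13 [ 99. 158.] [604.  29.]
13 [332.  98.] [493. 237.]
14 [100. 160.] [601.  28.]
14 [331.  96.] [495. 237.]
```

The scoop's bar centre is near (0.518, -0.337) at a yaw of about 0.22, and the narrow jar's mouth is at (0.481, 0.110, 0.15). I move above the bar.

```bash
python3 -m pendant '[[[1.5,0.8,0],0],[[2.5,1.3,0],-0.02],[[3,1.6,0],-0.02],[[3,1.6,0],-0.02],[[3,1.6,0],-0.02],[[3,1.6,0],0],[[3,1.6,0],0],[[3,1.6,0],0],[[3,1.6,0],0],[[3,1.6,0],0],[[3,1.6,0],0],[[2.5,1.3,0],0],[[2,1,0],0],[[0,0,0],0],[[0,0,0],0]]' 1 10
```

```text
time_s: 1.35
ee_pos: [0.5188, -0.3365, 0.2047]
eef_rot: [-3.141, 0.001, 0.223]
force: [-0.1, -1.0, 0.5]
grip_width: 0.0938
grip_force: 0.0
```

```bash
python3 -m pendant '[[[0,0,-2],0],[[0,0,-3],0],[[0,0,-3],0],[[0,0,-2],0],[[0,0,-0.7],0],[[0,0,0],0],[[0,0,0],0]]'; python3 - <<'E'
from station import ctrl
import cv2,numpy as np,pickle
d={n:ctrl.camera(n) for n in("scene","top")};pickle.dump(d,open("c1.pkl","wb"))
def f(n,x,y,w,h):
    g=d[n]["color"][y:y+h,x:x+w,::-1].astype(float);g=np.clip(255*(g/200)**.6,0,255).astype(np.uint8)
    return cv2.resize(g,(400,400*h//w),interpolation=cv2.INTER_CUBIC)
im=np.zeros((480,800,3),np.uint8);a=f("top",345,165,80,90);b=f("scene",120,235,80,90);im[:a.shape[0],:400]=a;im[:b.shape[0],400:]=b;cv2.imwrite("pics/hover.png",im)
E
```

```text
time_s: 1.93
ee_pos: [0.5184, -0.3378, 0.0996]
eef_rot: [3.141, -0.001, 0.221]
force: [-0.0, -0.2, 0.9]
grip_width: 0.0941
grip_force: 0.0
```

View pics/hover.png

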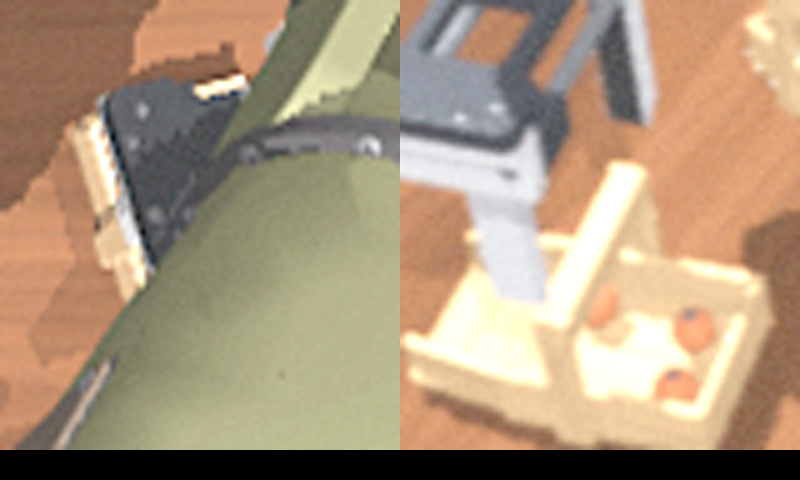

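The hover view shows both fingertips above the bar. The bar is now well lit in the scene half, with its near top end at about (557,321) and its far top end at (629,167).

```bash
python3 - <<'E'
import pickle
from h import *
S=pickle.load(open("c1.pkl","rb"))["scene"]
s=lambda x,y:(120+(x-400)/5-.5,235+y/5-.5)
for z in(.075,.08):
  a,b=plane(S,s(557,321),z),plane(S,s(629,167),z);print(a,b,(a+b)/2,np.linalg.norm(a-b),np.degrees(np.arctan2(*(b-a)[:2][::-1])))
y=.221;u=np.array([-np.sin(y),np.cos(y),0])
for e in(-.047,-.0595,.047,.0595):print(e,((proj(S,np.array([.5184,-.3378,.0996])+e*u)-[119.5,234.5])*5+[400,0]).round())
E
```

```text
[ 0.53051989 -0.37519391  0.075     ] [ 0.50805161 -0.29425887  0.075     ] [ 0.51928575 -0.33472639  0.075     ] 0.08399585542393036 105.51511980781339
[ 0.53361528 -0.37811923  0.08      ] [ 0.51130355 -0.29774809  0.08      ] [ 0.52245941 -0.33793366  0.08      ] 0.08341062722255305 105.51511980781338
-0.047 [531. 295.]
-0.0595 [517. 319.]
0.047 [625. 124.]
0.0595 [636. 103.]
```

```bash
python3 -m pendant '[[[0.2,0,0],0.02],[[0,0,-1],0],[[0,0,-1],0],[[0,0,-0.5],0],[[0,0,0],0]]'
```

```text
time_s: 2.45
ee_pos: [0.5197, -0.3366, 0.0714]
eef_rot: [-3.139, 0.002, 0.242]
force: [-0.5, -0.2, 0.3]
grip_width: 0.0943
grip_force: 0.0
```

```bash
python3 -m pendant '[[[0,0,-1],0],[[0,0,-1],0],[[0,0,0],0],[[0,0,0],0]]'; python3 -m pendant '[[[0,0,0],0],[[0,0,0],0],[[0,0,0],0],[[0,0,0],0],[[0,0,0],0],[[0,0,0],0]]' 0.85 12
```

```text
time_s: 2.78
ee_pos: [0.5202, -0.3369, 0.0526]
eef_rot: [-3.141, 0.001, 0.242]
force: [-1.0, 0.2, -0.4]
grip_width: 0.094
grip_force: 0.0
time_s: 3.28
ee_pos: [0.5207, -0.3373, 0.0538]
eef_rot: [3.141, -0.001, 0.242]
force: [0.9, -1.7, 2.0]
grip_width: 0.0859
grip_force: 12.0
```

```bash
python3 -m pendant '[[[0,0,0.3],0],[[0,0,0.6],0],[[0,0,1],0],[[0,0,1.1],0],[[0,0,1],0],[[0,0,0.6],0],[[0,0,0.4],0],[[0,0,0],0],[[0,0,0],0]]'; python3 - <<'E'
from station import ctrl
import cv2,pickle
c=ctrl.camera("scene");g=c["color"][200:350,80:280,::-1];cv2.imwrite("pics/lift.png",cv2.resize(g,(600,450),interpolation=cv2.INTER_CUBIC))
E
```

```text
time_s: 4.03
ee_pos: [0.5204, -0.3371, 0.1034]
eef_rot: [-3.141, 0.0, 0.242]
force: [0.1, 0.2, -2.4]
grip_width: 0.0864
grip_force: 12.0
```

View pics/lift.png

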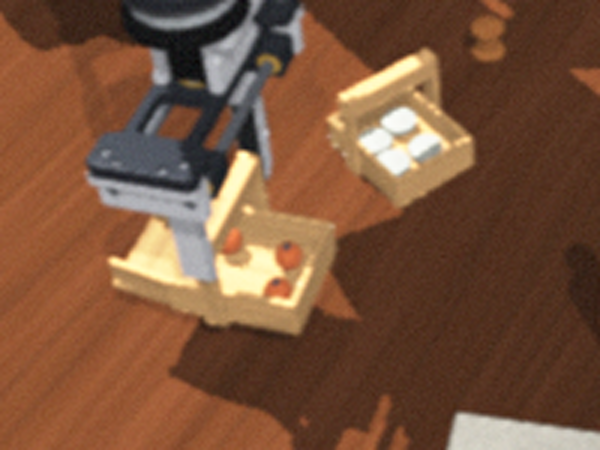

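The scoop hangs level, with all three beads inside near (235,240), (288,255) and (278,290). I raise it further and carry it across.

```bash
python3 -m pendant '[[[0,0,0.3],0],[[0,0,0.6],0],[[0,0,1],0],[[0,0,1.2],0],[[0,0,1.2],0],[[0,0,1.2],0],[[0,0,1.2],0],[[0,0,1.2],0],[[0,0,1.2],0],[[0,0,1.2],0],[[0,0,1.2],0],[[0,0,1.2],0],[[0,0,1.2],0],[[0,0,0.7],0],[[0,0,0.4],0],[[0,0,0.2],0],[[0,0,0],0]]' && python3 -m pendant '[[[0,0.3,0],0],[[0,0.6,0],0],[[0,1,0],-0.01],[[0,1.4,0],-0.01],[[0,1.6,0],-0.02],[[0,1.6,0],-0.02],[[0,1.6,0],-0.02],[[0,1.6,0],-0.02],[[0,1.6,0],-0.02],[[0,1.6,0],-0.02],[[0,1.6,0],-0.02],[[0,1.6,0],-0.02],[[0,1.6,0],-0.02],[[0,1.6,0],-0.02],[[0,1.6,0],-0.01],[[0,1.6,0],-0.01],[[0,1.6,0],0],[[0,1.6,0],0],[[0,1.6,0],0],[[0,1.6,0],0]]' && python3 -m pendant '[[[0,1.6,0],0],[[0,1.6,0],0],[[0,1.6,0],0],[[0,1.6,0],0],[[0,1.6,0],0],[[0,1.6,0],0],[[0,1.6,0],0],[[0,1.5,0],0],[[0,1.1,0],0],[[0,0.8,0],0],[[0,0.4,0],0],[[0,0.2,0],0],[[0,0,0],0],[[0,0,0],0],[[0,0,0],0]]'
```

```text
time_s: 5.5
ee_pos: [0.5205, -0.3371, 0.2555]
eef_rot: [-3.142, 0.0, 0.242]
force: [-0.4, 0.2, -2.7]
grip_width: 0.0861
grip_force: 12.0
time_s: 7.17
ee_pos: [0.5199, -0.0466, 0.2553]
eef_rot: [-3.141, 0.0, 0.002]
force: [-0.1, 0.3, -2.0]
grip_width: 0.0863
grip_force: 12.0
time_s: 8.42
ee_pos: [0.5205, 0.1034, 0.2554]
eef_rot: [3.141, 0.0, 0.001]
force: [-0.0, -0.7, -2.4]
grip_width: 0.0857
grip_force: 12.0
```

```bash
python3 -m pendant '[[[0,0.3,-0.5],0],[[0,0.4,-1],0],[[0,0,-1],0],[[0,0,-1],0],[[0,0,-1],0],[[0,0,-0.5],0],[[0,0,0],0],[[0,0,0],0]]' && python3 -m pendant '[[[-0.1,0,-0.2],0],[[-0.1,0,-0.2],0],[[-0.1,0,-0.2],0],[[-0.1,0,-0.1],0],[[0,0,0],0],[[0,0,0],0],[[0,0,0],0],[[0,0,0],0]]'; python3 - <<'E'
from station import ctrl
import cv2,pickle
d={n:ctrl.camera(n) for n in("scene","top")};pickle.dump(d,open("c2.pkl","wb"))
c=d["scene"];g=c["color"][60:210,170:370,::-1];cv2.imwrite("pics/tip1.png",cv2.resize(g,(800,600),interpolation=cv2.INTER_CUBIC))
E
```

```text
time_s: 9.08
ee_pos: [0.5205, 0.1108, 0.2054]
eef_rot: [-3.142, 0.0, 0.002]
force: [-0.0, -0.3, -1.2]
grip_width: 0.0856
grip_force: 12.0
time_s: 9.75
ee_pos: [0.517, 0.1108, 0.2002]
eef_rot: [-3.141, -0.003, 0.002]
force: [-3.3, -2.6, 10.1]
grip_width: 0.0858
grip_force: 12.0
```

View pics/tip1.png

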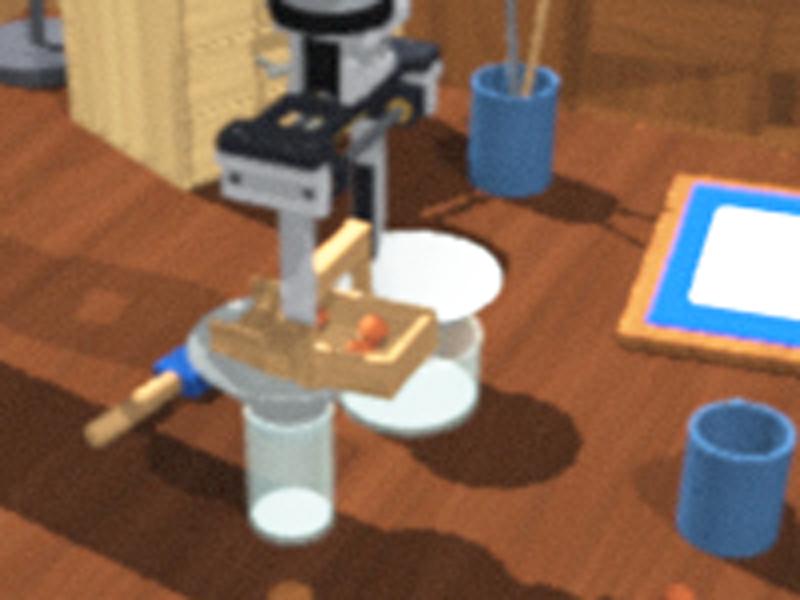

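Contact with the near rim has been made, and the scoop sits over the narrow jar's funnel, still level with the beads inside. I ease the grip to let the bar pivot, then continue.

```bash
python3 -m pendant '[[[0,0,0],0],[[0,0,0],0],[[-0.1,0,-0.1],0],[[-0.1,0,-0.1],0],[[0,0,0],0],[[0,0,0],0]]' - 6; python3 - <<'E'
from station import ctrl
o=ctrl.get_obs();print(o["moment"],o["force"])
E
python3 -m pendant '[[[-0.1,0,-0.1],0],[[-0.1,0,-0.1],0],[[-0.1,0,-0.2],0],[[-0.1,0,-0.2],0],[[0,0,0],0],[[0,0,0],0]]'; python3 - <<'E'
from station import ctrl
import cv2,pickle
d={n:ctrl.camera(n) for n in("scene","top")};pickle.dump(d,open("c3.pkl","wb"))
c=d["scene"];g=c["color"][90:190,200:320,::-1];cv2.imwrite("pics/tip2.png",cv2.resize(g,(720,600),interpolation=cv2.INTER_CUBIC))
E
```

```text
time_s: 10.35
ee_pos: [0.5147, 0.1109, 0.1975]
eef_rot: [-3.141, -0.002, 0.002]
force: [-3.0, -0.9, 6.3]
grip_width: 0.086
grip_force: 6.0
[-0.14876569  0.53589644 -0.03836975] [-3.04102183 -0.91575628  6.33714895]
time_s: 10.85
ee_pos: [0.5109, 0.1108, 0.1915]
eef_rot: [-3.142, -0.002, 0.002]
force: [-1.8, -1.3, 5.5]
grip_width: 0.0857
grip_force: 6.0
```

View pics/tip2.png

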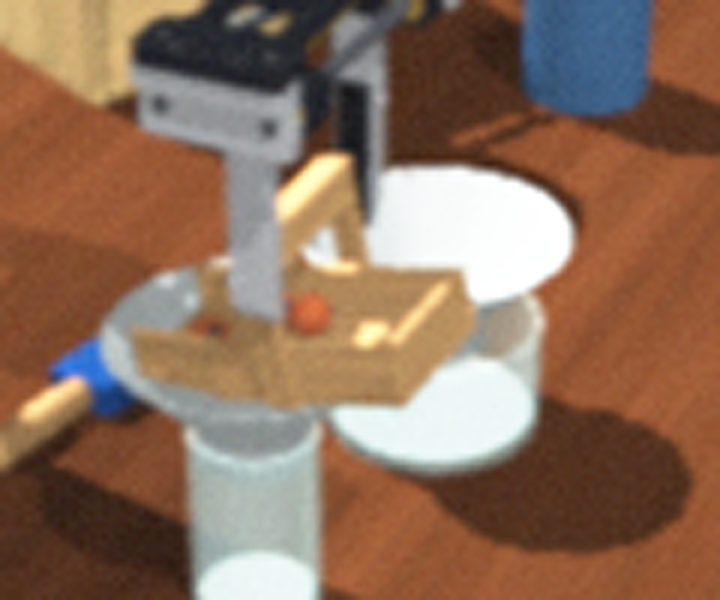

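The scoop is tilting lip-down into the funnel. Two beads are visible and have rolled forward, to (208,325) and (310,312). I continue.

```bash
python3 -m pendant '[[[-0.1,0,-0.1],0],[[-0.1,0,-0.1],0],[[-0.1,0,-0.1],0],[[-0.1,0,-0.1],0],[[-0.1,0,-0.1],0],[[-0.1,0,-0.1],0],[[0,0,0],0],[[0,0,0],0],[[0,0,0],0],[[0,0,0],0],[[0,0,0],0],[[0,0,0],0]]'; python3 - <<'E'
from station import ctrl
import cv2,pickle
d={n:ctrl.camera(n) for n in("scene","top")};pickle.dump(d,open("c4.pkl","wb"))
c=d["scene"];g=c["color"][90:200,200:320,::-1];cv2.imwrite("pics/tip3.png",cv2.resize(g,(640,586),interpolation=cv2.INTER_CUBIC))
E
```

```text
time_s: 11.95
ee_pos: [0.5057, 0.1108, 0.1862]
eef_rot: [-3.141, -0.005, 0.002]
force: [3.0, -2.3, 8.2]
grip_width: 0.0856
grip_force: 6.0
```

View pics/tip3.png

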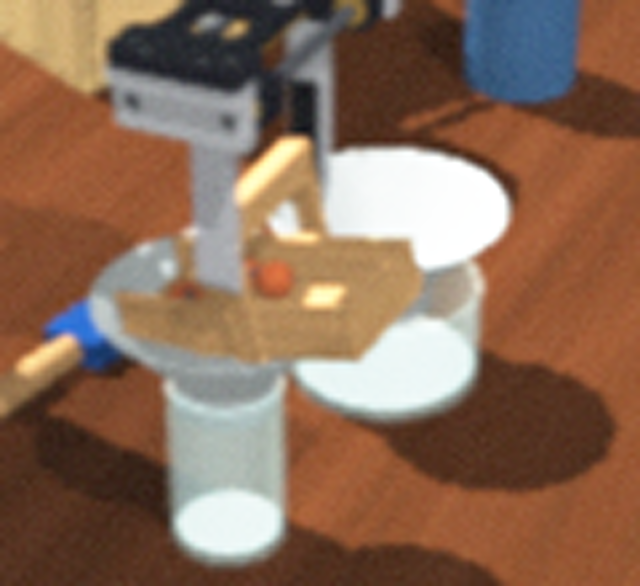

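Both visible beads are still in the pan, near (182,288) and (275,278). I check the tilt angle from the side-wall corners.

```bash
python3 - <<'E'
import pickle
from h import *
d=pickle.load(open("c4.pkl","rb"));S=d["scene"]
def onY(uv,y):
    o,dd=ray(S,(200+uv[0]/5.333-.5,90+uv[1]/5.327-.5));return (o+dd*(y-o[1])/dd[1]).round(4)
lip=onY((120,293),.08);b=onY((355,357),.071);m=onY((265,360),.071);print(lip,b,m)
print("b-m",np.degrees(np.arctan2(b[2]-m[2],b[0]-m[0])))
# predictions
bar=np.array([.5057,.1108,.2052])
for th in(15,20,25,30):
    t=np.radians(th);P=lambda x,z,y:bar+[x*np.cos(t)-z*np.sin(t),y,x*np.sin(t)+z*np.cos(t)]
    for nm,p in(("lip",P(-.078,-.056,-.03)),("bb-",P(.06,-.07,-.04)),("bt+",P(.06,-.04,.04)),("bb+",P(.06,-.07,.04))):
        q=proj(S,p);print(th,nm,((q[0]-199.5)*5.333).round(),((q[1]-89.5)*5.327).round(),p.round(3))
E
```

```text
[0.4395 0.08   0.1583] [0.5742 0.071  0.1639] [0.5258 0.071  0.1482]
b-m 17.972034636047486
15 lip 133.0 340.0 [0.445 0.081 0.131]
15 bb- 369.0 380.0 [0.582 0.071 0.153]
15 bt+ 424.0 247.0 [0.574 0.151 0.182]
15 bb+ 436.0 300.0 [0.582 0.151 0.153]
20 lip 144.0 352.0 [0.452 0.081 0.126]
20 bb- 377.0 370.0 [0.586 0.071 0.16 ]
20 bt+ 427.0 237.0 [0.576 0.151 0.188]
20 bb+ 444.0 290.0 [0.586 0.151 0.16 ]
25 lip 157.0 362.0 [0.459 0.081 0.121]
25 bb- 384.0 359.0 [0.59  0.071 0.167]
25 bt+ 430.0 227.0 [0.577 0.151 0.194]
25 bb+ 451.0 280.0 [0.59  0.151 0.167]
30 lip 170.0 372.0 [0.466 0.081 0.118]
30 bb- 390.0 348.0 [0.593 0.071 0.175]
30 bt+ 431.0 216.0 [0.578 0.151 0.201]
30 bb+ 458.0 268.0 [0.593 0.151 0.175]
```

```bash
python3 - <<'E'
import pickle
from h import *
d=pickle.load(open("c4.pkl","rb"));S=d["scene"]
f=lambda p:((proj(S,p)-[199.5,89.5])*5.33).round()
bar=np.array([.5057,.1108,.2052]);t=np.radians(18)
P=lambda x,z,y:bar+[x*np.cos(t)-z*np.sin(t),y,x*np.sin(t)+z*np.cos(t)]
print("bar far top corners",f(P(-.007,.01,.043)),f(P(.007,.01,.043)), "finger tips",f([.5057,.1108-.05,.1862]),f([.5057,.1108+.05,.1862]))
for n in(-.07,.07): print("rim near x edges",f([.481+.068,.11,.15]),f([.481-.068,.11,.15]))
# level picture c2, tip1 scale 4, offset 170,60
S=pickle.load(open("c2.pkl","rb"))["scene"];b=np.array([.517,.1108,.2192])
g=lambda p:((proj(S,p)-[169.5,59.5])*4).round()
print("c2: bb-",g(b+[.06,-.04,-.07]),"bt+",g(b+[.06,.04,-.04]),"barfar",g(b+[-.007,.043,.01]),g(b+[.007,.043,.01]),"liptop-",g(b+[-.078,-.03,-.03]))
E
```

```text
bar far top corners [285. 157.] [309. 155.] finger tips [217. 294.] [309. 201.]
rim near x edges [342. 330.] [105. 267.]
rim near x edges [342. 330.] [105. 267.]
c2: bb- [390. 408.] bt+ [442. 310.] barfar [353. 220.] [372. 224.] liptop- [208. 299.]
```

The bar has slipped up a few mm in the pads and the tilt is only about 15°. I go lower.

```bash
python3 -m pendant '[[[0,0,-0.1],0],[[0,0,-0.1],0],[[0,0,-0.1],0],[[0,0,-0.1],0],[[0,0,-0.1],0],[[0,0,-0.1],0],[[0,0,-0.1],0],[[0,0,-0.1],0],[[0,0,0],0],[[0,0,0],0],[[0,0,0],0],[[0,0,0],0],[[0,0,0],0],[[0,0,0],0]]'; python3 - <<'E'
from station import ctrl
import cv2,pickle
d={n:ctrl.camera(n) for n in("scene","top")};pickle.dump(d,open("c5.pkl","wb"))
c=d["scene"];g=c["color"][90:200,200:320,::-1];cv2.imwrite("pics/tip4.png",cv2.resize(g,(640,586),interpolation=cv2.INTER_CUBIC))
E
```

```text
time_s: 13.22
ee_pos: [0.5054, 0.1109, 0.178]
eef_rot: [-3.141, -0.004, 0.002]
force: [-0.0, -1.8, 8.1]
grip_width: 0.0858
grip_force: 6.0
```

View pics/tip4.png

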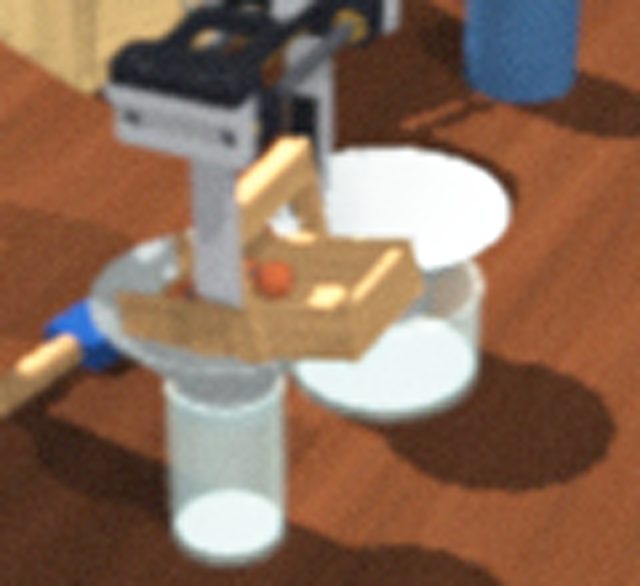

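The fingers slid down while the scoop stayed put, because the rim's lever behind the bar is too short. I move the bar further to -x, dragging on the rim, to gain lever.

```bash
python3 -m pendant '[[[-0.1,0,0.1],0],[[-0.1,0,0],0],[[-0.1,0,0],0],[[-0.1,0,0],0],[[-0.1,0,-0.1],0],[[-0.1,0,-0.1],0],[[-0.1,0,-0.1],0],[[0,0,-0.1],0],[[0,0,-0.1],0],[[0,0,-0.1],0],[[0,0,0],0],[[0,0,0],0],[[0,0,0],0],[[0,0,0],0],[[0,0,0],0],[[0,0,0],0]]'; python3 - <<'E'
from station import ctrl
import cv2,pickle
d={n:ctrl.camera(n) for n in("scene","top")};pickle.dump(d,open("c6.pkl","wb"))
def red(c,x,y,w,h):
    g=c["color"][y:y+h,x:x+w];hs=cv2.cvtColor(g,cv2.COLOR_RGB2HSV)
    m=(((hs[...,0]<9)|(hs[...,0]>172))&(hs[...,1]>150)&(hs[...,2]>70)).astype('uint8')
    n,_,st,ce=cv2.connectedComponentsWithStats(m);return [(int(st[i,4]),(ce[i]+[x,y]).round(1).tolist()) for i in range(1,n) if st[i,4]>3]
import pickle as p
for k in("c3","c4","c5","c6"): print(k,red(p.load(open(k+".pkl","rb"))["scene"],200,90,120,120))
E
```

```text
time_s: 14.65
ee_pos: [0.4981, 0.1106, 0.1726]
eef_rot: [3.141, -0.003, 0.002]
force: [1.3, -4.0, 8.3]
grip_width: 0.086
grip_force: 6.0
c3 []
c4 [(4, [290.5, 177.0])]
c5 [(4, [248.5, 141.5]), (4, [201.0, 187.5])]
c6 [(4, [275.5, 111.5])]
```

```bash
cat > m.py <<'E'
import cv2,numpy as np
def comps(m,x,y,mn):
    n,_,st,ce=cv2.connectedComponentsWithStats(m.astype('uint8'));return [(int(st[i,4]),(ce[i]+[x,y]).round(1).tolist()) for i in range(1,n) if st[i,4]>=mn]
def beads(c,x=200,y=90,w=120,h=120,mn=4):
    g=c["color"][y:y+h,x:x+w].astype(int);r,gg,b=g[...,0],g[...,1],g[...,2]
    return comps((r>90)&(r>2.0*gg)&(r>2.2*b)&(gg-b<28),x,y,mn)
E
python3 - <<'E'
import pickle
from m import *
c=pickle.load(open("c4.pkl","rb"))["scene"]["color"]
for p in((251,142),(234,144),(247,140),(230,150),(285,155),(243,125),(262,142)):print(p,c[p[1],p[0]])
for k in("c2","c3","c4","c5","c6"): print(k,beads(pickle.load(open(k+".pkl","rb"))["scene"]))
import numpy as np
a,b=[pickle.load(open(k+".pkl","rb"))["scene"]["color"][90:200,200:320].astype(int) for k in("c5","c6")]
for k,im in(("c5",a),("c6",b)):
    R,G,B=im[...,0],im[...,1],im[...,2]; m=((G>.62*R)&(B<.75*G)&(R>90)).astype('uint8')
    cs,_=cv2.findContours(m,cv2.RETR_EXTERNAL,cv2.CHAIN_APPROX_SIMPLE);q=max(cs,key=cv2.contourArea)
    print(k,cv2.contourArea(q),(cv2.approxPolyDP(q,1.5,True)[:,0]+[200,90]).tolist())
E
```

```text
(251, 142) [213 112  64]
(234, 144) [128  70  50]
(247, 140) [165 101  78]
(230, 150) [165 125  80]
(285, 155) [236 247 246]
(243, 125) [179 171 169]
(262, 142) [177 137  94]
c2 []
c3 []
c4 []
c5 []
c6 []
c5 966.0 [[276, 136], [261, 135], [258, 117], [252, 115], [245, 123], [253, 116], [255, 117], [245, 127], [246, 147], [232, 146], [232, 143], [235, 142], [234, 135], [234, 141], [229, 146], [223, 146], [225, 152], [246, 157], [267, 156], [278, 144]]
c6 1022.5 [[278, 143], [275, 136], [261, 135], [257, 117], [251, 116], [242, 126], [244, 148], [241, 150], [231, 145], [232, 143], [229, 146], [223, 145], [223, 149], [225, 152], [246, 157], [266, 156]]
```

```bash
cat > fit.py <<'E'
import numpy as np
from scipy.optimize import least_squares
from h import proj
# keypoints: rear bottom -y, rear top +y, rear bottom +y, lip wall top -y, bar far top (-x,+x corners)
M=np.array([[.060,-.040,-.070],[.060,.040,-.040],[.060,.040,-.070],[-.078,-.029,-.040],[-.007,.043,.010],[.007,.043,.010]])
def fit(S,px,w=None):
    def P(v):
        t=v[3];c,s=np.cos(t),np.sin(t);return np.c_[M[:,0]*c-M[:,2]*s,M[:,1],M[:,0]*s+M[:,2]*c]+v[:3]
    f=lambda v:((np.array([proj(S,p) for p in P(v)])-px)*(1 if w is None else w)).ravel()
    r=least_squares(f,[.5,.11,.21,.2]);v=r.x
    t=v[3];lip=v[:3]+[-.078*np.cos(t)+.056*np.sin(t),0,-.078*np.sin(t)-.056*np.cos(t)]
    print("bar",v[:3].round(4),"tilt",np.degrees(t).round(1),"lip",lip.round(4),"res",f(v).round(1))
E
python3 - <<'E'
import pickle,numpy as np
from fit import fit
S=pickle.load(open("c5.pkl","rb"))["scene"]
fit(S,np.array([[267,156.5],[277,135.5],[279,144.5],[222.5,146],[252.5,115.5],[258,117]]))
S2=pickle.load(open("c2.pkl","rb"))["scene"]
fit(S2,np.array([[388/4+169.5,397/4+59.5],[437/4+169.5,310/4+59.5],[432/4+169.5,345/4+59.5],[211/4+169.5,322/4+59.5],[348/4+169.5,221/4+59.5],[371/4+169.5,226/4+59.5]]))
E
```

```text
bar [0.4878 0.1427 0.1906] tilt 13.5 lip [0.425  0.1427 0.1179] res [ 0.   1.7  0.3 -1.4  0.3 -0.7  0.3 -1.2  0.1  1.5 -1.   0. ]
bar [0.4949 0.1485 0.1932] tilt 2.8 lip [0.4197 0.1485 0.1334] res [-0.   1.2 -0.3 -0.8  1.2 -0.1  0.6 -1.3 -0.1  0.7 -1.3  0.3]
```

```bash
sed -i 's/least_squares(f,\[.5,.11,.21,.2\])/least_squares(lambda v:np.r_[f(v),(v[1]-.1108)*2000],[.5,.11,.21,.2])/' fit.py; python3 - <<'E'
import pickle,numpy as np
from fit import fit
S=pickle.load(open("c5.pkl","rb"))["scene"]
fit(S,np.array([[267,156.5],[277,135.5],[279,144.5],[222.5,146],[252.5,115.5],[258,117]]))
S2=pickle.load(open("c2.pkl","rb"))["scene"]
fit(S2,np.array([[388/4+169.5,397/4+59.5],[437/4+169.5,310/4+59.5],[432/4+169.5,345/4+59.5],[211/4+169.5,322/4+59.5],[348/4+169.5,221/4+59.5],[371/4+169.5,226/4+59.5]]))
E
```

```text
bar [0.5029 0.1108 0.2114] tilt 13.9 lip [0.4406 0.1108 0.1383] res [ 0.3  2.4  0.9 -1.5  1.  -0.5 -0.9 -0.7 -0.2  1.  -1.2 -0.6]
bar [0.5127 0.1108 0.2178] tilt 3.1 lip [0.4379 0.1108 0.1576] res [ 0.2  2.2  0.4 -0.8  1.9  0.2 -1.  -1.  -0.4 -0.1 -1.4 -0.5]
```

The fit gives a tilt of 14°, with the lip resting on the far cone wall. The scoop is stably supported on the funnel but is gripped far down its posts. I open slightly to regrip nearer the bar's top, where it pivots more easily.

```bash
cat > chk.py <<'E'
import sys,pickle
from station import ctrl
from m import *
n=sys.argv[1];d={k:ctrl.camera(k) for k in("scene","top")};pickle.dump(d,open(n+".pkl","wb"))
im=d["scene"]["color"];x0,y0=200,85
I=im[y0:200,x0:330].astype(int);R,G,B=I[...,0],I[...,1],I[...,2]; m=((G>.62*R)&(B<.75*G)&(R>90)).astype('uint8')
cs,_=cv2.findContours(m,cv2.RETR_EXTERNAL,cv2.CHAIN_APPROX_SIMPLE)
for q in sorted(cs,key=cv2.contourArea)[-2:]: print("scoop",cv2.contourArea(q),(cv2.approxPolyDP(q,1.5,True)[:,0]+[x0,y0]).tolist())
q=max(cs,key=cv2.contourArea);h=np.zeros_like(m);cv2.fillPoly(h,[cv2.convexHull(q)],1)
print("beads",comps((h>0)&(R>110)&(R>1.65*G),x0,y0,3))
E
python3 -m pendant '[[[0,0,0],0],[[0,0,0],0],[[0,0,0],0],[[0,0,0],0]]' 0.96; python3 chk.py c7
```

```text
time_s: 15.08
ee_pos: [0.4973, 0.1109, 0.1713]
eef_rot: [-3.142, 0.0, 0.002]
force: [-0.1, 0.6, 0.6]
grip_width: 0.0905
grip_force: 0.0
scoop 519.0 [[200, 85], [200, 98], [214, 107], [217, 106], [219, 100], [233, 94], [234, 85]]
scoop 1026.0 [[278, 143], [275, 135], [269, 136], [260, 133], [257, 118], [254, 115], [242, 125], [243, 149], [235, 149], [231, 144], [229, 146], [223, 145], [223, 149], [225, 152], [246, 157], [266, 156]]
beads []
```

```bash
python3 -m pendant '[[[0.1,0,0.5],0],[[0.2,0,0.7],0],[[0.2,0,0.7],0],[[0.2,0,0.7],0],[[0.2,0,0.6],0],[[0,0,0.3],0],[[0,0,0.1],0],[[0,0,0],0],[[0,0,0],0]]'; python3 -m pendant '[[[0,0,0],0],[[0,0,0],0],[[0,0,0],0],[[0,0,0],0]]' 0.85 8;  python3 chk.py c8
```

```text
time_s: 15.93
ee_pos: [0.5063, 0.1108, 0.2072]
eef_rot: [3.142, 0.0, 0.002]
force: [-0.3, -0.2, -0.1]
grip_width: 0.0903
grip_force: 0.0
time_s: 16.27
ee_pos: [0.5064, 0.1108, 0.2073]
eef_rot: [3.141, 0.0, 0.002]
force: [0.6, -0.8, -0.6]
grip_width: 0.0859
grip_force: 8.0
scoop 372.5 [[200, 98], [214, 107], [221, 106], [218, 96], [219, 90], [225, 85], [230, 85], [200, 85]]
scoop 1007.0 [[278, 142], [276, 136], [267, 136], [260, 133], [258, 116], [246, 126], [246, 138], [243, 139], [234, 135], [234, 137], [237, 136], [241, 144], [239, 146], [232, 145], [233, 142], [228, 146], [223, 145], [223, 148], [226, 152], [245, 157], [266, 156]]
beads [(48, [236.4, 141.2])]
```

```bash
python3 -m pendant '[[[-0.1,0,-0.1],0],[[-0.1,0,-0.1],0],[[-0.1,0,-0.1],0],[[-0.1,0,-0.1],0],[[-0.1,0,-0.1],0],[[0,0,0],0],[[0,0,0],0],[[0,0,0],0]]';  python3 chk.py c9
```

```text
time_s: 17.03
ee_pos: [0.5028, 0.1106, 0.2041]
eef_rot: [3.141, -0.005, 0.001]
force: [3.9, -4.1, 10.8]
grip_width: 0.0864
grip_force: 8.0
scoop 347.0 [[200, 98], [216, 108], [219, 106], [216, 97], [218, 90], [223, 86], [229, 85], [200, 85]]
scoop 1020.5 [[278, 143], [276, 136], [260, 134], [257, 116], [252, 115], [244, 123], [254, 116], [255, 118], [244, 128], [245, 138], [239, 139], [241, 145], [232, 146], [232, 143], [229, 146], [223, 145], [223, 149], [225, 152], [245, 157], [266, 156]]
beads [(45, [236.2, 141.4])]
```

```bash
python3 -m pendant '[[[0.1,0,0.4],0],[[0.2,0,0.3],0],[[0.4,0,0.1],0],[[0.4,0,0],0],[[0.2,0,-0.1],0],[[0,0,-0.1],0],[[0,0,0],0],[[0,0,0],0]]';  python3 chk.py d1; python3 -m pendant '[[[0,0,-0.1],0],[[-0.1,0,-0.05],0],[[-0.1,0,0],0],[[-0.1,0,-0.05],0],[[-0.1,0,0],0],[[-0.1,0,-0.05],0],[[-0.1,0,-0.05],0],[[-0.1,0,-0.05],0],[[-0.1,0,-0.05],0],[[-0.1,0,-0.05],0],[[-0.1,0,-0.05],0],[[0,0,0],0],[[0,0,0],0]]'; python3 chk.py d2
```

```text
time_s: 17.8
ee_pos: [0.5144, 0.1109, 0.2082]
eef_rot: [3.142, 0.0, 0.002]
force: [-0.5, -0.1, -3.4]
grip_width: 0.0863
grip_force: 8.0
scoop 433.5 [[200, 98], [214, 107], [222, 106], [222, 90], [228, 85], [233, 85], [200, 85]]
scoop 1028.0 [[282, 141], [279, 135], [265, 135], [262, 128], [261, 115], [255, 115], [249, 123], [257, 116], [259, 117], [249, 127], [249, 138], [242, 138], [244, 145], [234, 144], [226, 146], [227, 151], [241, 155], [270, 156], [280, 147]]
beads [(57, [239.4, 141.0])]
time_s: 18.98
ee_pos: [0.5044, 0.1109, 0.2035]
eef_rot: [-3.142, 0.0, 0.002]
force: [-0.8, 0.0, 4.0]
grip_width: 0.0857
grip_force: 8.0
scoop 368.5 [[200, 98], [214, 107], [218, 107], [219, 99], [217, 95], [223, 87], [231, 85], [200, 85]]
scoop 998.5 [[281, 141], [277, 133], [265, 135], [262, 133], [256, 115], [251, 116], [245, 122], [245, 124], [249, 123], [245, 127], [245, 134], [254, 126], [258, 128], [259, 134], [257, 136], [246, 136], [244, 140], [237, 139], [238, 146], [236, 148], [226, 148], [229, 156], [249, 157], [268, 154]]
beads [(38, [232.2, 145.3])]
```

```bash
python3 - <<'E'
import pickle,numpy as np
from fit import fit
S=pickle.load(open("d2.pkl","rb"))["scene"]
fit(S,np.array([[268.5,154.5],[278,132.5],[282,141],[225.5,148.5],[251.5,115.5],[257,115.5]]))
E
python3 -m pendant '[[[-0.1,0,-0.05],0],[[-0.1,0,-0.05],0],[[-0.1,0,-0.1],0],[[-0.1,0,-0.1],0],[[0,0,-0.1],0],[[0,0,-0.1],0],[[0,0,0],0],[[0,0,0],0],[[0,0,0],0]]'; python3 chk.py d3
```

```text
bar [0.5025 0.1108 0.2126] tilt 21.3 lip [0.4501 0.1108 0.1321] res [ 1.   1.2  0.7 -1.7  0.1 -0.1 -1.4 -0.3  0.3  0.9 -0.8  0.2]
time_s: 19.83
ee_pos: [0.5014, 0.1108, 0.1997]
eef_rot: [-3.141, -0.003, 0.002]
force: [0.9, -0.6, 11.5]
grip_width: 0.0861
grip_force: 8.0
scoop 362.5 [[200, 98], [217, 108], [218, 101], [216, 96], [218, 91], [231, 85], [200, 85]]
scoop 1062.0 [[277, 133], [263, 134], [256, 119], [257, 117], [251, 116], [244, 123], [244, 125], [252, 117], [254, 118], [244, 128], [245, 139], [243, 141], [237, 140], [239, 146], [226, 149], [229, 156], [250, 157], [269, 153], [280, 141]]
beads [(43, [232.4, 145.7])]
```

Tilt is about 21°. The beads may be held between the lip and the far cone wall, so I lift slightly and move the lip towards the funnel's centre.

```bash
python3 -m pendant '[[[0.1,0,0.4],0],[[0.2,0,0.2],0],[[0.3,0,0.1],0],[[0.4,0,0],0],[[0.4,0,0],0],[[0.2,0,0],0],[[0,0,0],0],[[0,0,0],0],[[0,0,0],0],[[0,0,0],0]]'; python3 chk.py d4
```

```text
time_s: 20.77
ee_pos: [0.5164, 0.1109, 0.2054]
eef_rot: [3.142, 0.0, 0.002]
force: [0.1, 0.7, -0.7]
grip_width: 0.0859
grip_force: 8.0
scoop 467.0 [[200, 98], [214, 107], [222, 106], [224, 104], [222, 98], [223, 91], [235, 85], [200, 85]]
scoop 1086.0 [[286, 140], [282, 132], [268, 134], [261, 115], [256, 115], [249, 123], [254, 122], [249, 127], [250, 139], [241, 139], [243, 144], [239, 148], [230, 149], [232, 155], [257, 156], [274, 153]]
beads []
```

```bash
python3 - <<'E'
import pickle,numpy as np,cv2
from m import comps
a,b=[pickle.load(open(k+".pkl","rb")) for k in("c9","d4")]
for n,(x0,y0,x1,y1) in(("scene",(225,158,262,200)),("scene",(215,140,262,158)),("top",(140,185,215,262))):
    A,B=[q[n]["color"][y0:y1,x0:x1].astype(int) for q in(a,b)]
    D=B-A; m=(np.abs(D).sum(2)>60);print(n,y0,comps(m,x0,y0,5))
    rd=(B[...,0]-B[...,2]>45)&(B[...,0]>1.4*B[...,1]);print("  red",comps(rd,x0,y0,4))
E
for i in 1; do python3 -m pendant '[[[0,0,0.3],0],[[0,0,0.4],0],[[0,0,0.3],0],[[0,0,0],0],[[0,0,0],0],[[0,0,0],0]]'; done; python3 chk.py d5
```

```text
scene 158 [(104, [242.1, 185.8])]
  red [(97, [227.4, 167.7]), (454, [249.0, 187.1])]
scene 140 [(173, [230.6, 146.6]), (16, [245.6, 142.8]), (36, [257.4, 145.7]), (11, [259.2, 156.4])]
  red [(13, [215.8, 141.7])]
top 185 [(1924, [168.7, 213.1]), (10, [193.1, 185.2]), (8, [212.0, 190.5]), (7, [207.9, 197.0]), (6, [212.5, 200.0]), (5, [159.8, 216.8]), (10, [148.1, 222.1]), (15, [167.9, 222.6]), (9, [153.3, 223.9]), (16, [172.8, 247.3])]
  red [(67, [212.3, 226.7]), (47, [207.4, 246.6])]
time_s: 21.37
ee_pos: [0.5164, 0.1109, 0.2154]
eef_rot: [3.142, 0.0, 0.002]
force: [0.8, 0.5, -1.4]
grip_width: 0.0858
grip_force: 8.0
scoop 436.0 [[200, 85], [201, 99], [214, 107], [225, 104], [222, 95], [225, 85]]
scoop 982.0 [[283, 130], [268, 131], [264, 124], [262, 113], [256, 112], [249, 120], [257, 113], [259, 114], [249, 124], [249, 130], [258, 122], [261, 122], [263, 131], [250, 133], [247, 137], [242, 135], [243, 141], [237, 146], [230, 146], [232, 152], [242, 153], [274, 150], [285, 138]]
beads []
```

The change at the jar floor, 104 px at (242,186), is about three bead areas, and the pan shows no beads. I lift away and look from both cameras.

```bash
python3 -m pendant '[[[0,0,0.5],0],[[0,0,1],0],[[0,0,1.2],0],[[0,0,1.2],0],[[0,0,1],0],[[0,0,0.6],0],[[0,0,0],0]]' && python3 -m pendant '[[[0,-0.5,0],0],[[0,-1,0],0],[[0,-1.5,0],0],[[0,-2,0],0],[[0,-2,0],0],[[0,-2,0],0],[[0,-2,0],0],[[0,-2,0],0],[[0,-2,0],0],[[0,-2,0],0],[[0,-2,0],0],[[0,-2,0],0],[[0,-2,0],0],[[0,-2,0],0],[[0,-2,0],0],[[0,-2,0],0],[[0,-2,0],0],[[0,-2,0],0],[[0,-2,0],0],[[0,-2,0],0]]' && python3 -m pendant '[[[0,-2,0],0],[[0,-2,0],0],[[0,-2,0],0],[[0,-2,0],0],[[0,-1.5,0],0],[[0,-1,0],0],[[0,-0.5,0],0],[[0,0,0],0],[[0,0,0],0]]'; python3 - <<'E'
from station import ctrl
import pickle,numpy as np,cv2
from m import comps
from h import *
b={n:ctrl.camera(n) for n in("scene","top")};pickle.dump(b,open("d6.pkl","wb"));a=pickle.load(open("c0.pkl","rb"))
for n,(x0,y0,x1,y1) in(("scene",(200,110,300,205)),("top",(50,180,245,270))):
    A,B=[q[n]["color"][y0:y1,x0:x1].astype(int) for q in(a,b)]
    m=((B-A)[...,0]-(B-A)[...,2]>25);print(n,comps(m,x0,y0,3))
    if n=="scene":
        print("\n".join("".join("#" if v else "." for v in r[28:60]) for r in m[60:85]))
    if n=="top":
        print("\n".join("".join("#" if v else "." for v in r[115:145]) for r in m[32:60]))
E
```

```text
time_s: 22.05
ee_pos: [0.5169, 0.1109, 0.2721]
eef_rot: [-3.141, -0.002, 0.002]
force: [0.0, 0.5, -2.1]
grip_width: 0.0862
grip_force: 8.0
time_s: 23.72
ee_pos: [0.5157, -0.2608, 0.2697]
eef_rot: [-3.141, 0.001, 0.001]
force: [0.2, 0.3, -0.8]
grip_width: 0.0862
grip_force: 8.0
time_s: 24.47
ee_pos: [0.5164, -0.3688, 0.2702]
eef_rot: [-3.141, 0.0, 0.002]
force: [0.6, 0.8, -1.4]
grip_width: 0.0861
grip_force: 8.0
scene [(62, [243.1, 185.6])]
................................
................................
................................
................................
................................
................................
................................
................................
................................
................................
................................
................................
..................###...........
..................#####.........
........###.....#######.........
........##....########..........
........###.#########...........
........############............
........####..####..............
...............##............
[... 445 characters left out ...]
..................
..............................
..............................
..............................
..............................
..............................
........................###...
..............######..######..
..............#######.######..
.............###############..
.............###############..
.............######..#######..
.............######..#######..
..............#######..####...
...............#####....###...
........................##....
.......................###....
......................###.....
......................##......
..............................
..............................
..............................
..............................
```

All three beads show in the narrow jar: three blobs in the scene view and two or more through the neck from above. I lower the scoop; the lip touches first and levels it.

```bash
python3 -m pendant '[[[0,0,-0.6],0],[[0,0,-1.2],0],[[0,0,-1.8],0],[[0,0,-2],0],[[0,0,-2],0],[[0,0,-2],0],[[0,0,-2],0],[[0,0,-2],0],[[0,0,-2],0],[[0,0,-1.2],0],[[0,0,-0.8],0],[[0,0,-0.4],0],[[0,0,0],0]]' && python3 -m pendant '[[[0,0,-0.2],0],[[0,0,-0.2],0],[[0,0,-0.2],0],[[0,0,-0.2],0],[[0,0,-0.2],0],[[0,0,-0.2],0],[[0,0,-0.2],0],[[0,0,-0.2],0],[[0,0,-0.2],0],[[0,0,0],0],[[0,0,0],0]]'
```

```text
time_s: 25.65
ee_pos: [0.5165, -0.369, 0.0902]
eef_rot: [-3.141, 0.0, 0.002]
force: [-0.0, -0.1, -1.6]
grip_width: 0.0859
grip_force: 8.0
time_s: 26.57
ee_pos: [0.5178, -0.3694, 0.0738]
eef_rot: [3.14, -0.003, 0.002]
force: [5.1, 1.0, 5.6]
grip_width: 0.0859
grip_force: 8.0
```

```bash
cat > loc.py <<'E'
from station import ctrl
import pickle,sys
from h import *
d={k:ctrl.camera(k) for k in("scene","top")};pickle.dump(d,open(sys.argv[1]+".pkl","wb"))
I=d["scene"]["color"][225:350,100:215].astype(int);R,G,B=I[...,0],I[...,1],I[...,2]
m=((G>.62*R)&(B<.75*G)&(R>90)).astype('uint8')
cs,_=cv2.findContours(m,cv2.RETR_EXTERNAL,cv2.CHAIN_APPROX_SIMPLE)
for q in sorted(cs,key=cv2.contourArea)[-2:]: print(cv2.contourArea(q),(cv2.approxPolyDP(q,1.5,True)[:,0]+[100,225]).tolist())
o=ctrl.get_obs();p=o["ee_pos"];print(p.round(4),o["force"].round(1))
for z,nm in((0,"level, bar .07"),):
  for nm,v in(("bb-",[.06,-.04,0]),("bb+",[.06,.04,0]),("bt+",[.06,.04,.03]),("liptop-",[-.078,-.029,.03]),("barfar",[-.007,.043,.08]),("barfar2",[.007,.043,.08])):
    print(nm,proj(d["scene"],np.array([p[0],p[1],0])+v).round(1))
E
python3 loc.py e1
```

```text
494.0 [[202, 225], [192, 231], [192, 236], [189, 238], [189, 244], [191, 245], [189, 247], [196, 251], [195, 255], [214, 269], [214, 258], [211, 259], [198, 246], [209, 235], [214, 234], [214, 225], [199, 232], [197, 230], [206, 225]]
2321.0 [[155, 272], [135, 295], [136, 297], [157, 273], [159, 274], [136, 301], [139, 313], [132, 315], [125, 310], [120, 310], [123, 320], [139, 328], [144, 328], [148, 332], [159, 331], [173, 334], [194, 306], [188, 295], [173, 293], [166, 281], [167, 279], [165, 281], [159, 272]]
[ 0.5178 -0.3693  0.0738] [5.7 1.  4.7]
bb- [165.  343.2]
bb+ [186.9 313.7]
bt+ [185.5 304.8]
liptop- [112.4 304.9]
barfar [157.1 277. ]
barfar2 [162.6 279.3]
```

```bash
python3 -m pendant '[[[0.2,0,0],0],[[0.2,0,-0.1],0],[[0.2,0,-0.1],0],[[0.2,0,-0.1],0],[[0.2,0,-0.1],0],[[0.2,0,-0.1],0],[[0.2,0,-0.1],0],[[0.2,0,-0.1],0],[[0.2,0,-0.1],0],[[0.2,0,-0.1],0],[[0.2,0,-0.1],0],[[0.2,0,-0.1],0],[[0.2,0,-0.1],0],[[0,0,0],0],[[0,0,0],0]]'; python3 loc.py e2
```

```text
time_s: 27.92
ee_pos: [0.5427, -0.3691, 0.0605]
eef_rot: [3.141, -0.0, 0.002]
force: [1.8, -1.0, 0.4]
grip_width: 0.0857
grip_force: 8.0
469.5 [[202, 225], [190, 234], [192, 236], [190, 240], [192, 248], [189, 251], [191, 249], [198, 258], [201, 258], [214, 269], [214, 258], [211, 259], [198, 246], [209, 235], [214, 234], [214, 225], [196, 234], [194, 232], [206, 225]]
2238.0 [[166, 280], [156, 293], [151, 292], [145, 299], [147, 305], [168, 281], [171, 283], [149, 310], [151, 320], [149, 324], [137, 320], [134, 309], [130, 313], [124, 311], [125, 320], [154, 339], [159, 338], [180, 346], [200, 315], [196, 307], [179, 301], [172, 282]]
[ 0.5426 -0.3692  0.0605] [ 0.6 -0.2 -0.9]
bb- [175.3 348. ]
bb+ [196.7 318. ]
bt+ [195.5 309.1]
liptop- [121.7 309.2]
barfar [166.9 281. ]
barfar2 [172.5 283.3]
```

```bash
python3 -m pendant '[[[0.2,0,-0.1],0],[[0.2,0,-0.1],0],[[0,0,-0.1],0],[[0,0,0],0],[[0,0,0],0]]' - 3; python3 -m pendant '[[[0,0,0],0],[[0,0,0],0],[[0,0,0],0],[[0,0,0],0],[[0,0,0],0]]' 1; python3 loc.py e3
```

```text
time_s: 28.43
ee_pos: [0.5468, -0.3692, 0.0577]
eef_rot: [3.141, -0.001, 0.002]
force: [2.4, 0.1, 2.9]
grip_width: 0.0863
grip_force: 3.0
time_s: 28.85
ee_pos: [0.5463, -0.3691, 0.0573]
eef_rot: [-3.141, 0.0, 0.002]
force: [0.5, -0.0, -0.5]
grip_width: 0.0945
grip_force: 0.0
445.0 [[202, 225], [191, 233], [194, 238], [192, 251], [211, 269], [214, 269], [214, 258], [211, 259], [198, 246], [199, 243], [206, 241], [209, 235], [214, 234], [214, 225], [196, 234], [195, 231], [206, 225]]
2181.0 [[170, 282], [161, 294], [152, 292], [152, 296], [146, 302], [147, 308], [150, 307], [151, 304], [154, 304], [171, 283], [175, 285], [155, 311], [149, 315], [150, 327], [144, 327], [137, 323], [133, 308], [131, 311], [124, 310], [127, 321], [148, 334], [151, 338], [157, 341], [161, 340], [179, 349], [199, 322], [200, 314], [197, 310], [180, 302], [179, 290], [176, 289], [174, 283]]
[ 0.5464 -0.3691  0.0574] [ 0.3 -0.1 -0.6]
bb- [176.9 348.8]
bb+ [198.3 318.7]
bt+ [197.1 309.8]
liptop- [123.2 309.8]
barfar [168.4 281.6]
barfar2 [174. 284.]
```

Now level: the rear bottom is at (179,349) against (177,349) predicted, and the lip at (124,310) against (123,310). I retreat straight up and verify.

```bash
python3 -m pendant '[[[0,0,0.5],0],[[0,0,1],0],[[0,0,1],0],[[0,0,1.5],0],[[0,0,2],0],[[0,0,3],0],[[0,0,3],0],[[0,0,3],0],[[0,0,2],0],[[0,0,1],0],[[0,0,0],0],[[0,0,0],0]]'; python3 loc.py e4 | sed -n 2,3p; python3 - <<'E'
import pickle
from m import *
a,b=[pickle.load(open(k+".pkl","rb")) for k in("c0","e4")]
def red(c,y0=0):
    I=c["color"].astype(int);R,G,B=I[...,0],I[...,1],I[...,2]
    return (R>110)&(R-B>60)&(R>1.5*G)&(G-B<60)
# pan interior in scene
for k,c,r in(("before",a["scene"],(120,262,195,330)),("after",b["scene"],(120,275,205,352))):
    x0,y0,x1,y1=r;I=c["color"][y0:y1,x0:x1].astype(int);R,G,B=I[...,0],I[...,1],I[...,2]
    w=((G>.62*R)&(B<.75*G)&(R>90)).astype('uint8');cs,_=cv2.findContours(w,0,2);h=np.zeros_like(w);cv2.fillPoly(h,[cv2.convexHull(max(cs,key=cv2.contourArea))],1);h=cv2.erode(h,np.ones((5,5)))
    print(k,comps((h>0)&(R>1.75*G)&(R>110),x0,y0,3))
x0,y0,x1,y1=225,165,262,200
D=b["scene"]["color"].astype(int)-a["scene"]["color"].astype(int)
print("jar",comps((D[...,0]-D[...,2]>25)[y0:y1,x0:x1],x0,y0,3))
print("wide/table scene change",[c for c in comps((D[...,0]-D[...,2]>45),0,0,12)])
E
```

```text
time_s: 29.95
ee_pos: [0.5463, -0.369, 0.237]
eef_rot: [-3.141, 0.0, 0.002]
force: [-0.3, 0.6, 0.1]
grip_width: 0.0942
grip_force: 0.0
2800.0 [[142, 290], [143, 297], [132, 310], [124, 311], [125, 319], [154, 340], [161, 340], [180, 348], [199, 322], [199, 311], [180, 302], [177, 284], [172, 282], [169, 283], [161, 294]]
[ 0.5461 -0.3688  0.2356] [-0.1  0.2  0.1]
before [(19, [160.5, 296.5]), (7, [125.4, 298.7]), (43, [178.3, 301.0]), (38, [174.8, 312.1])]
after [(16, [161.7, 289.5]), (4, [151.5, 290.0]), (4, [156.2, 290.8]), (5, [140.4, 297.0]), (33, [184.7, 300.9]), (4, [136.2, 301.8]), (4, [132.5, 306.5]), (5, [130.0, 309.2])]
jar [(64, [243.0, 185.5])]
wide/table scene change [(80, [11.5, 3.4]), (100, [44.9, 16.5]), (15, [57.7, 42.4]), (207, [70.0, 70.8]), (55, [150.5, 125.9]), (2070, [179.8, 248.9]), (21, [154.5, 212.2]), (290, [187.2, 321.7]), (4984, [106.3, 358.2]), (12, [180.3, 356.6]), (12, [33.6, 380.8])]
```

```bash
python3 - <<'E'
import pickle
from m import *
a,b=[pickle.load(open(k+".pkl","rb"))["scene"]["color"].astype(int) for k in("c0","e4")]
print("bead",a[300:303,177:180].reshape(-1,3).tolist()); print("blob",b[299:303,183:187].reshape(-1,3)[::3].tolist(),"table",b[290,195],b[296,190])
# jar: redness map near floor
I=b[176:196,228:260]-a[176:196,228:260];v=I[...,0]-I[...,2]
print("\n".join("".join(" .:+#@"[min(5,max(0,x//12))] for x in r) for r in v))
# beads: strongly saturated orange-red inside the pan interior polygon
P=np.array([[134,312],[145,299],[165,297],[198,312],[180,340],[157,333]],np.int32);h=np.zeros(b.shape[:2],np.uint8);cv2.fillPoly(h,[P],1)
print("pan red",comps((h>0)&(b[...,0]>1.75*b[...,1])&(b[...,0]>100),0,0,2))
E
```

```text
bead [[204, 107, 62], [211, 111, 66], [213, 111, 64], [208, 112, 66], [211, 112, 61], [213, 113, 69], [204, 107, 64], [207, 109, 65], [204, 107, 62]]
blob [[153, 89, 53], [144, 84, 49], [147, 87, 53], [145, 82, 45], [149, 87, 52], [136, 76, 47]] table [85 50 35] [138  79  48]
                                
                                
                                
                                
                                
                 ..:.           
                 ::+:.          
         :.      .:+++:         
       .::::.  .::++++:         
       .++:...::+++++:.         
      ..++:::+++++++:.          
       :++++++++++::            
        :+++.:+++:.             
         ..   .:+.              
                .               
                                
                                
                                
                                
                                
pan red []
```

```bash
python3 -c "
from station import ctrl
print(ctrl.hand_in())"
```

```text
the job is handed in; nothing more can be done
None
```

The job is handed in at about 30 s: all three beads appear to be in the narrow jar (three overlapping blobs seen through the glass), and the empty scoop stands upright on the table, released with the arm clear.

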